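# Throw the interlocked levers of the leak-test bank

### The job

Throw all three levers of the lever bank away from you, fully home against their back stops. An interlock you cannot see lets them go in one order only, so feel which lever is free and do not force a blocked one: the spring stem of a lever may bend a little as you try it, but never far over. Leave the levers home and the things standing around the bank where they are.

Things in the scene. Friction and masses are not known exactly. Their poses are not given: they have to be found in the camera images.
- bank: grey lever bank, bolted down, turned up to 0.25 rad: housing 150 (x) x 230 (y) x 90 mm high, foot plate 190 mm in x; three levers in a row along y, 73 mm apart. Origin: centre of its underside; x from front (robot side) to back, the way levers are thrown; y to the left. Hidden interlock: one lever is free at first, each lever fully home frees the next; the order differs from run to run.
- lever_left (a joint): swing of the left (robot's left, +y of the bank) lever, red grip, about an axis along the bank's y, 70 mm above the worktop. 0 = leaning 0.45 rad to the front, 0.45 = upright, 0.90 = home against its stop, leaning 0.45 rad to the back. Stays where it is left; a free lever takes about 2 N at the grip. A blocked one has play to 0.14 rad, then stops hard.
- grip_left (a point): centre of the red grip of the left (robot's left, +y of the bank) lever: round, 22 mm in diameter, 53 mm long along the lever (27 mm below to 27 mm above this point), 105 mm from the lever's axis; it travels about 91 mm from front to home
- bend_left (a joint): bend of the red lever's coil-spring stem, whose bending point is 45 mm from the lever's axis, 60 mm below the grip centre; 0 = straight, + = grip bent to the back. About 2.6 N m/rad: a push of 6 N at the grip centre bends it 0.14 rad, 15 N bends it 0.35 rad, which is overstrained
- lever_mid (a joint): swing of the middle lever, yellow grip, about an axis along the bank's y, 70 mm above the worktop. 0 = leaning 0.45 rad to the front, 0.45 = upright, 0.90 = home against its stop, leaning 0.45 rad to the back. Stays where it is left; a free lever takes about 2 N at the grip. A blocked one has play to 0.14 rad, then stops hard.
- grip_mid (a point): centre of the yellow grip of the middle lever: round, 22 mm in diameter, 53 mm long along the lever (27 mm below to 27 mm above this point), 105 mm from the lever's axis; it travels about 91 mm from front to home
- bend_mid (a joint): bend of the yellow lever's coil-spring stem, whose bending point is 45 mm from the lever's axis, 60 mm below the grip centre; 0 = straight, + = grip bent to the back. About 2.6 N m/rad: a push of 6 N at the grip centre bends it 0.14 rad, 15 N bends it 0.35 rad, which is overstrained
- lever_right (a joint): swing of the right (-y of the bank) lever, blue grip, about an axis along the bank's y, 70 mm above the worktop. 0 = leaning 0.45 rad to the front, 0.45 = upright, 0.90 = home against its stop, leaning 0.45 rad to the back. Stays where it is left; a free lever takes about 2 N at the grip. A blocked one has play to 0.14 rad, then stops hard.
- grip_right (a point): centre of the blue grip of the right (-y of the bank) lever: round, 22 mm in diameter, 53 mm long along the lever (27 mm below to 27 mm above this point), 105 mm from the lever's axis; it travels about 91 mm from front to home
- bend_right (a joint): bend of the blue lever's coil-spring stem, whose bending point is 45 mm from the lever's axis, 60 mm below the grip centre; 0 = straight, + = grip bent to the back. About 2.6 N m/rad: a push of 6 N at the grip centre bends it 0.14 rad, 15 N bends it 0.35 rad, which is overstrained
- screwdriver: flat screwdriver with red grip, 190 mm long, lying behind the bank; bystander. Origin: centre of its underside; z up
- grease_tub: grease tub with yellow lid, 66 mm wide, 42 mm high; bystander. Origin: centre of its underside; z up
- oil_bottle: white oil bottle with red tip, 38 mm wide, 126 mm high, standing; bystander. Origin: centre of its underside; z up
- nut_dish: steel dish of nuts, 69 mm wide, 20 mm high; bystander. Origin: centre of its underside; z up
- valve_095: cast stainless valve body with orange ring, 72 x 89 x 106 mm, standing to the right; bystander. Origin: centre of its underside; z up
- spare_ring_1: orange ring, 70 mm wide, 12 mm thick, lying at the front right; bystander. Origin: centre of its underside; z up

How it is judged (in metres and radians):
On the way, in this order (a step that is already met when the one before it is completed fails the run):
1. one lever is fully home (value of joint any of lever_left, lever_mid, lever_right above 0.83 rad), for 0.2 s.
2. two levers are fully home ((value of joint each of lever_left, lever_mid above 0.83 rad or value of joint each of lever_left, lever_right above 0.83 rad or value of joint each of lever_mid, lever_right above 0.83 rad)), for 0.2 s.
At the end, for the whole second after the job is handed in: all three levers stand home (joint above 0.83 of 0.90 rad), at rest, with their spring stems straight (within 0.06 rad) (value of joint each of lever_left, lever_mid, lever_right above 0.83 rad and not (value of joint any of bend_left, bend_mid, bend_right above 0.06 rad or value of joint any of bend_left, bend_mid, bend_right below -0.06 rad) and velocity of joint each of lever_left, lever_mid, lever_right below 0.1 rad/s); the robot touches nothing.
It fails at once if a lever was forced: its spring stem bent by more than 0.35 rad (about 15 N at the grip) (value of joint any of bend_left, bend_mid, bend_right above 0.35 rad or value of joint any of bend_left, bend_mid, bend_right below -0.35 rad).
It fails at once if a thing standing round the bank was moved by more than 30 mm (distance of any of screwdriver, grease_tub, oil_bottle, nut_dish, valve_095, spare_ring_1 from where it was at the start of the episode above 0.03 m).
It also fails if it takes over 61 s, if anything falls off the work surface, if the arm or the gripper's body presses on something with over 40 N, if the wrist force passes 120 N, or if a joint passes its speed limit or range.

### The arm

A 6-joint arm with a two-finger parallel gripper is mounted at the origin on a cart in front of the work surface, level with it; the furniture and walls round the work are solid. World frame = base frame: x ahead of the robot, y to its left, z up, the work surface at z = 0. Lengths are in m, angles in degrees, forces in N, time in s.
With the tool pointing down it reaches from about 0.4 to 0.825 m from the base axis. Payload 7 kg.
Tool frame: the origin (TCP) lies at the centre of the arm's flange, where the gripper is bolted on; the fingertips stand 178 mm ahead of it and the grasp point (between the pads) lies 159 mm ahead of it (tip_reach is the distance from the TCP to the fingertips, in m); z points along the fingers, y is the line along which they close (so a half turn about z gives the same grasp; the last joint's range is limited). The gripper opens to 88 mm and grips with 3 to 60 N. Pads are 19 mm wide; open, the fingers measure 130 mm over their backs; the gripper's body (78 mm by 193 mm) begins 47 mm behind the grasp point.
Start: joints at [92.137, 20.546, 0.682, 0, -70.136, -16.507], TCP at [0.168, 0.654, 0.405] pointing down, gripper open.
Joint ranges: [-176.03, 176.03], [-82.01, 121.73], [-58.28, 71.71], [-173.87, 95.51], [-174.79, -0.11], [-173.66, 173.66]. Speed limits (degrees/s): [136.94, 136.94, 172.46, 180, 180, 180].

### API

Orientations are given as [roll, pitch, yaw] about the fixed x, y, z axes, in that order (R = Rz(yaw) Ry(pitch) Rx(roll)).
In Python, from plant import * gives the robot as it stands.
- The arm moves only by the shell command python3 -m handwheel 'ROWS'. ROWS is JSON, a list of rows, each a list of 7 numbers: the opening, from -1 (shut) to 1 (fully open), then the shift along the tool's x, y, z as a fraction of full scale, then the turn, a rotation vector about the tool's x, y, z as a fraction of full scale. A call has 1 to 5 rows; each row shifts and turns the commanded pose from where the row before left it, along the tool's axes as they then stand; what a row does not reach is not made up. Full scale, the value 1, is 0.025 m for a shift and 6 degrees for a turn. A row lasts 1/8 s, in which the tool goes at most 62.5 mm and 10.7 degrees, less where a joint would pass 70% of its speed; a pose out of reach is approached as far as the arm can. A call with a number of a shift or a turn outside -1 to 1 is refused whole. A call with a gripper value outside its range is refused whole. The fingers move at their own pace and stop on an object; the grip force is fixed at half the most. Time passes only in rows, so rows that do not move let the fingers close. It gives the time, the measured TCP pose, the force, the opening and the grip force at its end, in the units of the state.
- get_obs(): the state, without advancing time (a new reading comes with each control period).
- snapshot(name): name is "side" or "top"; returns a dict with "color" (420x560x3 uint8, red, green, blue), "fx", "fy", "cx", "cy" (pixels), "k1" (the pictures are not rectified: a ray, as slopes to the right and down, at radius r is drawn at 1 + k1 r^2 times it, then the intrinsics apply), "R" (3x3) and "t" (3): a world point X has camera coordinates R X + t. Camera axes: x right, y down, z forward; pixel columns grow to the right and rows downward; lengths in m; the calibration is good to about 2 mm. A picture is of the moment at which its call begins. There is no depth.
- close_job(): hands the job in; it is judged then, once.
The state is a dict: "clock": time; "joint_pos": joint angles; "qvel": joint speeds; "tau": joint torques, N m; "tool_pos": TCP position; "orientation": TCP orientation; "force": force on the tool from outside, world axes, zero at the start; "moment": the same for the moment, N m; "opening": finger opening in m; "gripper_force": force on a finger pad.
Only numpy, scipy, OpenCV 4.12 (cv2) and the standard library are available. Lean on these libraries where they do the work, as an engineer would, in place of code of your own. Each camera call takes 0.05 s, during which the arm holds its last target. There are 200 camera calls.

## Working session

There is one attempt and no reset: what is moved stays moved. The work goes in short steps, Python scripts to look and compute and a shell command to move; the robot and the scene stay as the last step left them, time stands still between calls to the robot, and variables do not carry over. Pictures are saved under pics/ and viewed, at most 10 in all, crops included, and the job is handed in when it is done.

```bash
mkdir -p pics; python3 - <<'E'
from plant import *
import cv2
for n in("side","top"):
    s=snapshot(n); cv2.imwrite(f"pics/{n}0.png",s["color"][:,:,::-1]); print(n,s["fx"],s["k1"],s["R"],s["t"])
print(get_obs())
E
```

```text
side 444.7742698056774 -0.03788674356334767 [[ 0.95752481 -0.2874763   0.02244113]
 [-0.12010361 -0.4683711  -0.87533059]
 [ 0.26214758  0.8354555  -0.48300389]] [-0.65460141  0.05869453  1.13577676]
top 499.7322890408872 -0.06124444543378509 [[ 0.02881233 -0.99911694  0.03058102]
 [-0.98093446 -0.0341438  -0.19131595]
 [ 0.19219115 -0.02448572 -0.98105199]] [-0.26346735  0.61431311  0.94366182]
{'clock': 0.1, 'joint_pos': array([ 9.21367294e+01,  2.05875611e+01,  6.37897179e-01, -1.61682194e-02,
       -7.01349775e+01, -1.65060077e+01]), 'qvel': array([ 3.85280736e-02, -1.62142907e-01,  8.82323661e-02,  1.88345268e-01,
        6.68158297e-06, -5.69988500e-02]), 'tau': array([-1.84630233e-03, -5.84167850e+01,  2.93751276e+01,  7.01544240e+00,
        1.02132914e-02, -5.56771636e-05]), 'tool_pos': array([0.16749019, 0.65371176, 0.40380995]), 'orientation': array([ 1.79914528e+02, -9.47648807e-03, -1.43747765e+01]), 'force': array([0.23847987, 0.22703106, 0.83602561]), 'moment': array([-0.00700678, -0.00885455, -0.01036695]), 'gripper_force': 0.0, 'opening': 0.08779588951730619}
```

View pics/side0.png

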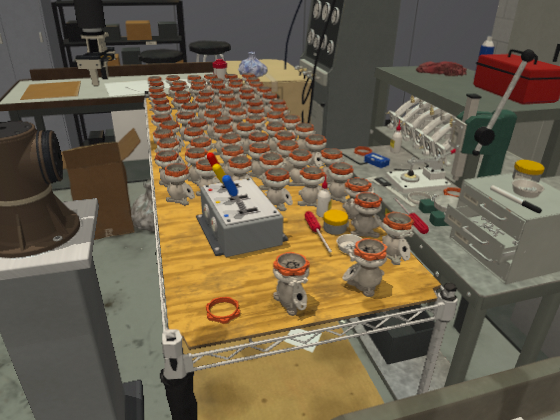

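View pics/top0.png

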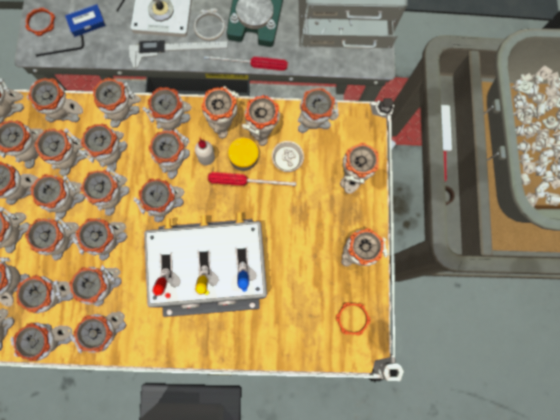

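Side view: bank around (240,210), with the grips at red (212,160), yellow (219,172) and blue (230,186). Top view: housing top spans about (146,232) to (267,303), with grips at red (160,287), yellow (202,284) and blue (243,281). The arm is out of the way. Next I'll measure on enlarged crops.

```bash
cat > h.py <<'E'
from plant import *
import cv2, numpy as np
def K(s): return np.array([[s["fx"],0,s["cx"]],[0,s["fy"],s["cy"]],[0,0,1.]]), np.array([s["k1"],0,0,0.])
def ray(s,uv):
    k,d=K(s); p=cv2.undistortPoints(np.array([[uv]],float),k,d)[0,0]
    R=np.array(s["R"]);t=np.array(s["t"]); return -R.T@t, R.T@np.array([p[0],p[1],1])
def onz(s,uv,z): c,r=ray(s,uv); return c+r*(z-c[2])/r[2]
def tri(a,ua,b,ub):
    c1,r1=ray(a,ua);c2,r2=ray(b,ub)
    m=np.linalg.lstsq(np.c_[r1,-r2],c2-c1,rcond=None)[0]
    p,q=c1+r1*m[0],c2+r2*m[1]; return (p+q)/2,np.linalg.norm(p-q)
def proj(s,X):
    k,d=K(s);R=np.array(s["R"]);t=np.array(s["t"]);return cv2.projectPoints(np.array(X,float).reshape(-1,1,3),cv2.Rodrigues(R)[0],t,k,d)[0][:,0]
HUE={"left":[(0,6),(174,180)],"mid":[(18,30)],"right":[(105,125)]}
BOX={"top":{"left":(145,272,172,302),"mid":(192,268,212,298),"right":(230,262,256,294)},
     "side":{"left":(203,148,222,168),"mid":(210,160,226,184),"right":(220,172,240,198)}}
def mask(s,cam,n,box=None):
    x0,y0,x1,y1=box or BOX[cam][n]
    h=cv2.cvtColor(s["color"],cv2.COLOR_RGB2HSV).astype(int)
    m=np.zeros(h.shape[:2],bool)
    for a,b in HUE[n]: m|=(h[...,0]>=a)&(h[...,0]<=b)
    m&=(h[...,1]>190)&(h[...,2]>60)
    w=np.zeros_like(m);w[y0:y1,x0:x1]=1;m&=w
    k,l,st,c=cv2.connectedComponentsWithStats(m.astype(np.uint8))
    if k<2:return None,0
    i=1+np.argmax(st[1:,4]);return c[i],st[i,4]
E
python3 - <<'E'
from h import *
S={n:snapshot(n) for n in("side","top")}
for n in HUE:
    a=mask(S["top"],"top",n);b=mask(S["side"],"side",n);print(n,a,b)
    print(tri(S["top"],a[0],S["side"],b[0]))
for uv in[(146,234),(262,222),(267,296),(149,305)]: print(onz(S["top"],uv,.09))
def up(n,x0,y0,x1,y1,f): return cv2.resize(S[n]["color"][y0:y1,x0:x1,::-1],None,fx=f,fy=f,interpolation=cv2.INTER_CUBIC)
a=up("top",135,210,275,320,5);cv2.imwrite("pics/tc.png",a)
b=up("side",190,140,290,255,5);cv2.imwrite("pics/sc.png",b)
E
```

```text
left (array([159.34848485, 286.12121212]), np.int32(132)) (array([211.34883721, 158.36046512]), np.int32(86))
(array([ 0.46943107, -0.05230333,  0.17718199]), np.float64(0.0030906668752213955))
mid (array([201.43333333, 284.98      ]), np.int32(150)) (array([217.92741935, 170.90322581]), np.int32(124))
(array([ 0.47422473, -0.12455123,  0.17313859]), np.float64(0.0027514496016435297))
right (array([242.7804878 , 280.07317073]), np.int32(123)) (array([229.46794872, 185.18589744]), np.int32(156))
(array([ 0.4871899 , -0.19619381,  0.1668653 ]), np.float64(0.0007055694315997745))
[ 0.57457092 -0.00304872  0.09      ]
[ 0.60602825 -0.22728898  0.09      ]
[ 0.46312097 -0.24136614  0.09      ]
[ 0.43902665 -0.01865251  0.09      ]
```

View pics/tc.png

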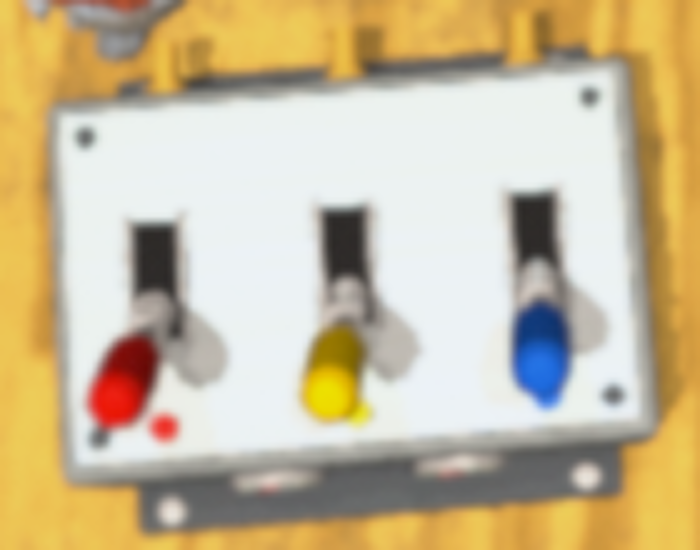

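View pics/sc.png

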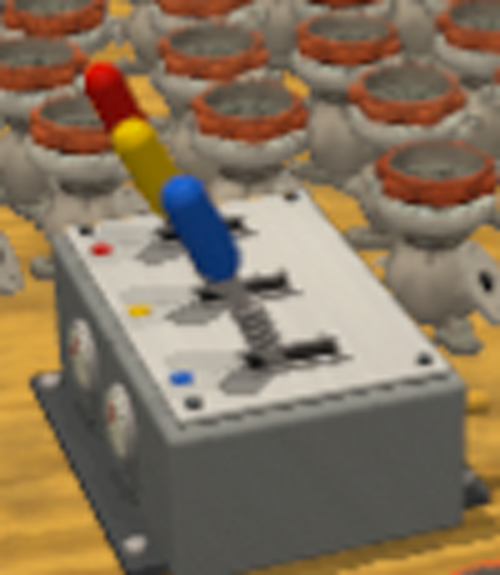

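Heights and spacing match the text: the grips measure z≈0.17 and are spaced 73 mm along a yaw of about 0.12 rad. The bank centre is about (0.521,-0.123). I'll close the fingers, turn to yaw 7° and travel to the front of the red lever.

```bash
python3 -m handwheel '[[-1,0,0,0,0,0,-0.9],[-1,0,0,0,0,0,-0.9],[-1,0,0,0,0,0,-0.9],[-1,0,0,0,0,0,-0.87],[-1,0.4,1,0,0,0,0]]'
python3 -m handwheel '[[-1,0.4,1,0,0,0,0],[-1,0.4,1,0,0,0,0],[-1,0.4,1,0,0,0,0],[-1,0.4,1,0,0,0,0],[-1,0.4,1,0,0,0,0]]'
python3 -m handwheel '[[-1,0.4,1,0,0,0,0],[-1,0.4,1,0,0,0,0],[-1,0.4,1,0,0,0,0],[-1,0.4,1,0,0,0,0],[-1,0.4,1,0,0,0,0]]'
python3 -m handwheel '[[-1,0.4,1,0,0,0,0],[-1,0.4,1,0,0,0,0],[-1,0.4,1,0,0,0,0],[-1,0.4,1,0,0,0,0],[-1,0,1,0,0,0,0]]'
```

```text
clock: 0.82
tool_pos: [0.18, 0.6309, 0.4037]
orientation: [179.9, 0.0, 7.2]
force: [1.1, -0.4, 0.2]
opening: 0.0433
gripper_force: 0.0
clock: 1.45
tool_pos: [0.2461, 0.5111, 0.4046]
orientation: [180.0, 0.0, 7.1]
force: [0.7, -0.2, -0.2]
opening: 0.0012
gripper_force: 0.0
clock: 2.08
tool_pos: [0.3113, 0.3928, 0.4047]
orientation: [-180.0, -0.0, 7.0]
force: [-0.2, -0.7, 0.2]
opening: 0.0007
gripper_force: 0.0
clock: 2.7
tool_pos: [0.3661, 0.2736, 0.4045]
orientation: [180.0, 0.0, 7.0]
force: [-0.1, -0.1, -0.2]
opening: 0.0007
gripper_force: 0.0
```

```bash
python3 -m handwheel '[[-1,0,1,0,0,0,0],[-1,0,1,0,0,0,0],[-1,0,1,0,0,0,0],[-1,0,1,0,0,0,0],[-1,0,1,0,0,0,0]]'
python3 -m handwheel '[[-1,0,1,0,0,0,0],[-1,0,1,0,0,0,0],[-1,0,1,0,0,0,0],[-1,0,1,0,0,0,0],[-1,0,1,0,0,0,0]]'
python3 -m handwheel '[[-1,0,1,0,0,0,0],[-1,0,1,0,0,0,0],[-1,0,1,0,0,0,0],[-1,0,0.56,0.6,0,0,0],[-1,0.28,0,0.5,0,0,0]]'
python3 -m handwheel '[[-1,0,0,0.8,0,0,0],[-1,0,0,0.76,0,0,0],[-1,0,0,0,0,0,0]]'
python3 - <<'E'
from h import *
for n in("side","top"):
    s=snapshot(n); x0,y0,x1,y1=((170,110,290,230) if n=="side" else (120,200,280,330))
    cv2.imwrite(f"pics/{n}1.png",cv2.resize(s["color"][y0:y1,x0:x1,::-1],None,fx=4,fy=4,interpolation=cv2.INTER_CUBIC))
a=cv2.imread("pics/side1.png");b=cv2.imread("pics/top1.png");h=min(len(a),len(b))
cv2.imwrite("pics/c1.png",cv2.resize(np.hstack([a[:h],b[:h]]),None,fx=.7,fy=.7))
print(get_obs()["force"])
E
```

```text
clock: 3.32
tool_pos: [0.3804, 0.1496, 0.4048]
orientation: [-180.0, -0.0, 7.1]
force: [0.7, -0.4, -0.7]
opening: 0.0002
gripper_force: 0.0
clock: 3.95
tool_pos: [0.3955, 0.0257, 0.4048]
orientation: [-180.0, -0.0, 7.1]
force: [0.2, -0.2, 0.8]
opening: 0.0003
gripper_force: 0.0
clock: 4.58
tool_pos: [0.4133, -0.0614, 0.3768]
orientation: [-180.0, -0.0, 7.0]
force: [0.0, -0.1, -0.1]
opening: 0.0003
gripper_force: 0.0
clock: 4.95
tool_pos: [0.4135, -0.0602, 0.337]
orientation: [180.0, 0.2, 7.1]
force: [0.8, -0.5, 0.2]
opening: 0.0007
gripper_force: 0.0
[-0.249342    0.77615972  0.00246156]
```

View pics/c1.png

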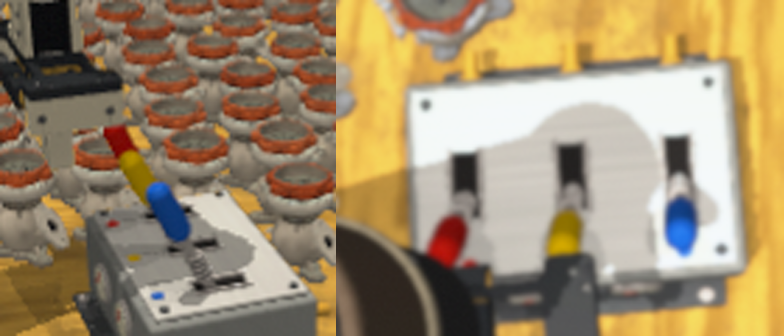

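The fingertips stand in front of the red grip, and the yellow and blue levers are untouched. I'll push gently and watch the force.

```bash
python3 -m handwheel '[[-1,0.4,0,0,0,0,0],[-1,0.4,0,0,0,0,0],[-1,0.4,0,0,0,0,0],[-1,0,0,0,0,0,0]]'
python3 -m handwheel '[[-1,0.4,0,0,0,0,0],[-1,0,0,0,0,0,0]]'
python3 -m handwheel '[[-1,0.2,0,0,0,0,0],[-1,0,0,0,0,0,0]]'
python3 -m handwheel '[[-1,0.2,0,0,0,0,0],[-1,0,0,0,0,0,0]]'
```

```text
clock: 5.55
tool_pos: [0.4445, -0.0565, 0.338]
orientation: [180.0, 0.0, 7.0]
force: [-0.8, 0.5, 0.3]
opening: 0.0005
gripper_force: 0.3
clock: 5.8
tool_pos: [0.4542, -0.0553, 0.338]
orientation: [-180.0, 0.0, 7.0]
force: [-2.2, 0.4, 0.5]
opening: 0.0001
gripper_force: 0.7
clock: 6.05
tool_pos: [0.4588, -0.0547, 0.3382]
orientation: [180.0, 0.0, 7.0]
force: [-2.8, 0.7, 1.9]
opening: 0.0005
gripper_force: 1.4
clock: 6.3
tool_pos: [0.4637, -0.0542, 0.3381]
orientation: [180.0, 0.0, 7.1]
force: [-5.9, 0.4, 2.9]
opening: 0.0004
gripper_force: 2.4
```

Force rises well past 2 N after the play, so red is blocked. I'll back off and try yellow.

```bash
python3 -m handwheel '[[-1,-1,0,0,0,0,0],[-1,-1,0,0,0,0,0],[-1,0,1,0,0,0,0],[-1,0,1,0,0,0,0],[-1,0,0.92,0,0,0,0]]'
python3 -m handwheel '[[-1,0.4,0,0,0,0,0],[-1,0.4,0,0,0,0,0],[-1,0.4,0,0,0,0,0],[-1,0.4,0,0,0,0,0],[-1,0,0,0,0,0,0]]'
python3 -m handwheel '[[-1,0.2,0,0,0,0,0],[-1,0,0,0,0,0,0]]'
python3 -m handwheel '[[-1,0.2,0,0,0,0,0],[-1,0,0,0,0,0,0]]'
```

```text
clock: 6.92
tool_pos: [0.4236, -0.1334, 0.3385]
orientation: [180.0, -0.1, 7.1]
force: [0.3, -0.2, 0.9]
opening: 0.0007
gripper_force: 0.0
clock: 7.55
tool_pos: [0.4634, -0.1273, 0.3379]
orientation: [-180.0, 0.0, 7.1]
force: [-1.8, 0.7, 0.0]
opening: 0.0003
gripper_force: 0.8
clock: 7.8
tool_pos: [0.4677, -0.1271, 0.3381]
orientation: [-180.0, 0.0, 7.1]
force: [-3.2, 0.5, 1.4]
opening: 0.0003
gripper_force: 1.5
clock: 8.05
tool_pos: [0.4726, -0.1266, 0.3382]
orientation: [180.0, 0.0, 7.0]
force: [-5.8, 1.1, 4.3]
opening: 0.0003
gripper_force: 2.6
```

Yellow shows the same rise, so it is blocked too. Blue should be the free one.

```bash
python3 -m handwheel '[[-1,-1,0,0,0,0,0],[-1,-1,0,0,0,0,0],[-1,0,1,0,0,0,0],[-1,0,1,0,0,0,0],[-1,0,0.92,0,0,0,0]]'
python3 -m handwheel '[[-1,0.4,0,0,0,0,0],[-1,0.4,0,0,0,0,0],[-1,0.4,0,0,0,0,0],[-1,0.4,0,0,0,0,0],[-1,0,0,0,0,0,0]]'
python3 -m handwheel '[[-1,0.2,0,0,0,0,0],[-1,0,0,0,0,0,0]]'
python3 -m handwheel '[[-1,0.2,0,0,0,0,0],[-1,0,0,0,0,0,0]]'
```

```text
clock: 8.68
tool_pos: [0.4326, -0.206, 0.3385]
orientation: [180.0, -0.1, 7.1]
force: [0.2, -1.1, -0.1]
opening: 0.0005
gripper_force: 0.0
clock: 9.3
tool_pos: [0.4723, -0.1998, 0.3379]
orientation: [-180.0, 0.0, 7.1]
force: [-1.7, 0.4, -0.2]
opening: 0.0001
gripper_force: 0.8
clock: 9.55
tool_pos: [0.4768, -0.1995, 0.3381]
orientation: [-180.0, -0.0, 7.1]
force: [-2.3, 0.6, 0.4]
opening: 0.0004
gripper_force: 1.1
clock: 9.8
tool_pos: [0.4819, -0.199, 0.3382]
orientation: [180.0, -0.0, 7.1]
force: [-2.2, 0.8, 1.5]
opening: 0.0002
gripper_force: 1.1
```

Blue is free at about 2 N, so I'll drive it home.

```bash
python3 -m handwheel '[[-1,0.4,0,0,0,0,0],[-1,0.4,0,0,0,0,0],[-1,0.4,0,0,0,0,0],[-1,0.4,0,0,0,0,0],[-1,0,0,0,0,0,0]]'
python3 -m handwheel '[[-1,0.4,0,0,0,0,0],[-1,0.2,0,0,0,0,0],[-1,0,0,0,0,0,0]]'
python3 -m handwheel '[[-1,0.2,0,0,0,0,0],[-1,0,0,0,0,0,0]]'
python3 -m handwheel '[[-1,0.2,0,0,0,0,0],[-1,0,0,0,0,0,0]]'
```

```text
clock: 10.42
tool_pos: [0.5222, -0.194, 0.3379]
orientation: [180.0, 0.0, 7.1]
force: [-0.8, -0.7, 0.8]
opening: 0.0006
gripper_force: 0.5
clock: 10.8
tool_pos: [0.5362, -0.1923, 0.3376]
orientation: [-180.0, 0.1, 7.0]
force: [-3.1, -0.1, -1.6]
opening: 0.0005
gripper_force: 1.2
clock: 11.05
tool_pos: [0.5414, -0.1916, 0.3381]
orientation: [-180.0, -0.0, 7.1]
force: [-3.0, -0.1, -0.7]
opening: 0.0006
gripper_force: 1.2
clock: 11.3
tool_pos: [0.5467, -0.191, 0.3384]
orientation: [180.0, -0.1, 7.1]
force: [-2.3, 0.1, -0.6]
opening: 0.0003
gripper_force: 1.0
```

```bash
python3 -m handwheel '[[-1,0.16,0,0,0,0,0],[-1,0,0,0,0,0,0]]'
python3 -m handwheel '[[-1,0.12,0,0,0,0,0],[-1,0,0,0,0,0,0]]'
```

```text
clock: 11.55
tool_pos: [0.5505, -0.1905, 0.3382]
orientation: [180.0, -0.0, 7.1]
force: [-2.3, 0.2, -0.8]
opening: 0.0004
gripper_force: 1.0
clock: 11.8
tool_pos: [0.5533, -0.1902, 0.3382]
orientation: [180.0, -0.0, 7.1]
force: [-2.3, -0.0, 0.1]
opening: 0.0006
gripper_force: 1.0
```

```bash
python3 -m handwheel '[[-1,0.12,0,0,0,0,0],[-1,0,0,0,0,0,0]]'
python3 -m handwheel '[[-1,0.12,0,0,0,0,0],[-1,0,0,0,0,0,0]]'
```

```text
clock: 12.05
tool_pos: [0.5562, -0.1898, 0.3382]
orientation: [180.0, -0.0, 7.1]
force: [-2.7, -0.6, -0.4]
opening: 0.0003
gripper_force: 1.0
clock: 12.3
tool_pos: [0.5588, -0.1895, 0.3379]
orientation: [-180.0, 0.1, 7.0]
force: [-3.9, -0.9, -0.1]
opening: 0.0005
gripper_force: 1.9
```

```bash
python3 -m handwheel '[[-1,0.1,0,0,0,0,0],[-1,0,0,0,0,0,0],[-1,0,0,0,0,0,0]]'
python3 -m handwheel '[[-1,-1,0,0,0,0,0],[-1,-1,0,0,0,0,0],[-1,-1,0,0,0,0,0],[-1,-1,0,0,0,0,0],[-1,-1,0,0,0,0,0]]'
python3 - <<'E'
from h import *
for n in("side","top"):
    s=snapshot(n); x0,y0,x1,y1=((170,110,290,230) if n=="side" else (120,200,280,320))
    cv2.imwrite(f"pics/{n}2.png",cv2.resize(s["color"][y0:y1,x0:x1,::-1],None,fx=2.8,fy=2.8,interpolation=cv2.INTER_CUBIC))
cv2.imwrite("pics/c2.png",np.hstack([cv2.imread("pics/side2.png"),cv2.imread("pics/top2.png")]))
E
```

```text
clock: 12.68
tool_pos: [0.5608, -0.1893, 0.3378]
orientation: [-180.0, 0.1, 7.0]
force: [-4.8, -0.6, 0.2]
opening: 0.0004
gripper_force: 2.5
clock: 13.3
tool_pos: [0.4376, -0.2046, 0.3389]
orientation: [180.0, -0.2, 7.1]
force: [0.5, -0.4, 0.7]
opening: 0.0002
gripper_force: 0.0
```

View pics/c2.png

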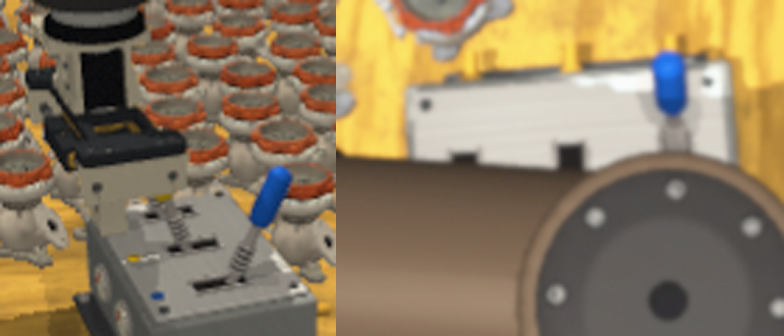

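Blue now leans to the back. I'll measure its angle by triangulation and then try yellow. The TCP is at bx≈-0.09, so it clears the other grips.

```bash
cat > ang.py <<'E'
from h import *
import sys
T={n:snapshot(n) for n in("side","top")}
c=np.array([.5207,-.1226,0]);e=np.array([np.cos(.122),np.sin(.122),0]);l=np.array([-e[1],e[0],0])
for n,y in(("left",.073),("mid",0),("right",-.073)):
    if n not in sys.argv[1:]: continue
    P=c+y*l+e*.0457+[0,0,.1645]
    bx={k:[int(v) for v in (*(proj(T[k],P)[0]-16),*(proj(T[k],P)[0]+17))] for k in T}
    a=mask(T["top"],"top",n,bx["top"]);b=mask(T["side"],"side",n,bx["side"])
    X,err=tri(T["top"],a[0],T["side"],b[0]);d=X-c
    print(n,a[1],b[1],"bx",d@e,"by",d@l,"z",X[2],"err",err,"angle",.45+np.arctan2(d@e,X[2]-.07))
E
python3 ang.py right
python3 -m handwheel '[[-1,0,-1,0,0,0,0],[-1,0,-1,0,0,0,0],[-1,0,-0.94,0,0,0,0],[-1,0.4,0,0,0,0,0],[-1,0,0,0,0,0,0]]'
python3 -m handwheel '[[-1,0.4,0,0,0,0,0],[-1,0.4,0,0,0,0,0],[-1,0.2,0,0,0,0,0],[-1,0,0,0,0,0,0]]'
python3 -m handwheel '[[-1,0.2,0,0,0,0,0],[-1,0,0,0,0,0,0]]'
```

```text
right 158 151 bx 0.048878682477895355 by -0.06919117095697329 z 0.16517541071336267 err 0.000714602396982313 angle 0.924439981826349
clock: 14.12
tool_pos: [0.4399, -0.1301, 0.3383]
orientation: [180.0, -0.1, 7.1]
force: [-0.4, 0.2, -0.1]
opening: 0.0005
gripper_force: 0.0
clock: 14.62
tool_pos: [0.4634, -0.1274, 0.3378]
orientation: [-180.0, 0.1, 7.0]
force: [-0.5, 0.1, -1.0]
opening: 0.0003
gripper_force: 0.3
clock: 14.88
tool_pos: [0.4681, -0.1267, 0.3382]
orientation: [-180.0, 0.0, 7.0]
force: [-2.0, -0.1, 0.8]
opening: 0.0006
gripper_force: 1.0
```

```bash
python3 -m handwheel '[[-1,0.2,0,0,0,0,0],[-1,0,0,0,0,0,0]]'
python3 -m handwheel '[[-1,0.08,0,0,0,0,0],[-1,0,0,0,0,0,0]]'
```

```text
clock: 15.12
tool_pos: [0.4734, -0.126, 0.3383]
orientation: [180.0, -0.0, 7.1]
force: [-2.3, 0.7, 1.2]
opening: 0.0002
gripper_force: 1.1
clock: 15.38
tool_pos: [0.4751, -0.1258, 0.3382]
orientation: [-180.0, -0.0, 7.1]
force: [-2.5, 0.5, 2.1]
opening: 0.0001
gripper_force: 1.1
```

Yellow is free now (2.4 N where it read 5.8 N before). I'll drive it home.

```bash
python3 -m handwheel '[[-1,0.4,0,0,0,0,0],[-1,0.4,0,0,0,0,0],[-1,0.4,0,0,0,0,0],[-1,0.4,0,0,0,0,0],[-1,0,0,0,0,0,0]]'
python3 -m handwheel '[[-1,0.4,0,0,0,0,0],[-1,0.4,0,0,0,0,0],[-1,0.3,0,0,0,0,0],[-1,0,0,0,0,0,0]]'
python3 -m handwheel '[[-1,0.2,0,0,0,0,0],[-1,0,0,0,0,0,0]]'
python3 -m handwheel '[[-1,0.12,0,0,0,0,0],[-1,0,0,0,0,0,0]]'
```

```text
clock: 16.0
tool_pos: [0.5156, -0.1208, 0.3379]
orientation: [180.0, 0.0, 7.1]
force: [-0.9, -1.3, 1.0]
opening: 0.0007
gripper_force: 0.5
clock: 16.5
tool_pos: [0.5428, -0.1174, 0.3381]
orientation: [180.0, -0.0, 7.1]
force: [-2.2, -1.1, -0.1]
opening: 0.0004
gripper_force: 0.8
clock: 16.75
tool_pos: [0.5473, -0.1169, 0.3383]
orientation: [180.0, -0.0, 7.1]
force: [-1.8, -0.9, 0.1]
opening: 0.0005
gripper_force: 0.9
clock: 17.0
tool_pos: [0.5498, -0.1166, 0.3381]
orientation: [-180.0, 0.0, 7.0]
force: [-4.7, -0.9, 0.7]
opening: 0.0007
gripper_force: 1.7
```

Almost at the stop. I'll push 2 mm more, retreat, measure, and go to red.

```bash
python3 -m handwheel '[[-1,0.1,0,0,0,0,0],[-1,0,0,0,0,0,0],[-1,0,0,0,0,0,0]]'
python3 -m handwheel '[[-1,-1,0,0,0,0,0],[-1,-1,0,0,0,0,0],[-1,-1,0,0,0,0,0],[-1,-1,0,0,0,0,0],[-1,-1,0,0,0,0,0]]'
python3 ang.py right mid
```

```text
clock: 17.38
tool_pos: [0.5519, -0.1163, 0.3378]
orientation: [-180.0, 0.1, 7.0]
force: [-5.9, -1.5, 0.3]
opening: 0.0005
gripper_force: 2.3
clock: 18.0
tool_pos: [0.4287, -0.1315, 0.3389]
orientation: [180.0, -0.2, 7.1]
force: [-0.7, -0.0, 0.4]
opening: 0.0007
gripper_force: 0.0
mid 200 166 bx 0.05040359654070066 by 0.003872081777388795 z 0.16586746617053574 err 0.002096943453591376 angle 0.9340451964389624
right 157 151 bx 0.04891042524921541 by -0.06927197731819919 z 0.16536305446470387 err 0.0005494419597924515 angle 0.9239035988349653
```

Both are home. Now red.

```bash
python3 -m handwheel '[[-1,0,-1,0,0,0,0],[-1,0,-1,0,0,0,0],[-1,0,-0.94,0,0,0,0],[-1,0.4,0,0,0,0,0],[-1,0.4,0,0,0,0,0]]'
python3 -m handwheel '[[-1,0.4,0,0,0,0,0],[-1,0.2,0,0,0,0,0],[-1,0,0,0,0,0,0]]'
python3 -m handwheel '[[-1,0.14,0,0,0,0,0],[-1,0,0,0,0,0,0]]'
python3 -m handwheel '[[-1,0.08,0,0,0,0,0],[-1,0,0,0,0,0,0]]'
```

```text
clock: 18.73
tool_pos: [0.4407, -0.0559, 0.3387]
orientation: [-180.0, -0.1, 7.1]
force: [-0.1, 0.1, -0.1]
opening: 0.0005
gripper_force: 0.0
clock: 19.1
tool_pos: [0.4544, -0.0546, 0.3378]
orientation: [180.0, 0.1, 7.0]
force: [-0.1, 0.3, 0.0]
opening: 0.0006
gripper_force: 0.2
clock: 19.35
tool_pos: [0.4574, -0.054, 0.3381]
orientation: [180.0, 0.0, 7.0]
force: [-2.1, 0.3, 0.7]
opening: 0.0004
gripper_force: 0.8
clock: 19.6
tool_pos: [0.4595, -0.0536, 0.3382]
orientation: [180.0, -0.0, 7.1]
force: [-2.6, 0.3, 1.7]
opening: 0.0003
gripper_force: 1.2
```

```bash
python3 -m handwheel '[[-1,0.24,0,0,0,0,0],[-1,0,0,0,0,0,0]]'
```

```text
clock: 19.85
tool_pos: [0.466, -0.0528, 0.3382]
orientation: [180.0, -0.0, 7.1]
force: [-1.9, 0.8, 2.0]
opening: 0.0001
gripper_force: 1.1
```

Red is free.

```bash
python3 -m handwheel '[[-1,0.4,0,0,0,0,0],[-1,0.4,0,0,0,0,0],[-1,0.4,0,0,0,0,0],[-1,0.4,0,0,0,0,0],[-1,0,0,0,0,0,0]]'
python3 -m handwheel '[[-1,0.4,0,0,0,0,0],[-1,0.4,0,0,0,0,0],[-1,0.3,0,0,0,0,0],[-1,0,0,0,0,0,0]]'
python3 -m handwheel '[[-1,0.12,0,0,0,0,0],[-1,0,0,0,0,0,0]]'
python3 -m handwheel '[[-1,0.12,0,0,0,0,0],[-1,0,0,0,0,0,0]]'
```

```text
clock: 20.48
tool_pos: [0.5061, -0.0479, 0.3379]
orientation: [180.0, 0.0, 7.0]
force: [-0.6, 0.6, 0.6]
opening: 0.0003
gripper_force: 0.5
clock: 20.98
tool_pos: [0.5332, -0.0445, 0.338]
orientation: [180.0, 0.0, 7.0]
force: [-0.8, 0.5, -0.5]
opening: 0.0005
gripper_force: 0.7
clock: 21.22
tool_pos: [0.5355, -0.0443, 0.3382]
orientation: [-180.0, 0.0, 7.1]
force: [-2.7, -0.1, -0.6]
opening: 0.0007
gripper_force: 0.8
clock: 21.48
tool_pos: [0.5387, -0.0438, 0.3383]
orientation: [180.0, -0.0, 7.1]
force: [-1.9, -0.3, 0.3]
opening: 0.0005
gripper_force: 0.9
```

```bash
python3 -m handwheel '[[-1,0.12,0,0,0,0,0],[-1,0,0,0,0,0,0]]'
python3 -m handwheel '[[-1,0.06,0,0,0,0,0],[-1,0,0,0,0,0,0],[-1,0,0,0,0,0,0]]'
```

```text
clock: 21.72
tool_pos: [0.5413, -0.0436, 0.338]
orientation: [180.0, 0.0, 7.0]
force: [-4.0, -0.7, 0.9]
opening: 0.0005
gripper_force: 1.7
clock: 22.1
tool_pos: [0.5426, -0.0434, 0.3379]
orientation: [180.0, 0.1, 7.0]
force: [-5.7, -1.1, -0.5]
opening: 0.0005
gripper_force: 2.0
```

```bash
python3 -m handwheel '[[-1,-1,0,0,0,0,0],[-1,-1,0,0,0,0,0],[-1,-1,0,0,0,0,0],[-1,-1,0,0,0,0,0],[-1,-1,0,0,0,0,0]]'
python3 -m handwheel '[[-1,0,0,0,0,0,0],[-1,0,0,0,0,0,0]]'
python3 ang.py left mid right
python3 - <<'E'
from h import *
cv2.imwrite("pics/end.png",snapshot("side")["color"][:,:,::-1])
E
```

```text
clock: 22.72
tool_pos: [0.4193, -0.0585, 0.339]
orientation: [-180.0, -0.2, 7.1]
force: [0.3, 0.5, 0.4]
opening: 0.0003
gripper_force: 0.0
clock: 22.98
tool_pos: [0.4199, -0.0584, 0.339]
orientation: [-180.0, -0.2, 7.1]
force: [0.7, -0.2, 0.4]
opening: 0.0003
gripper_force: 0.0
left 177 145 bx 0.050247174232471936 by 0.0770953909257971 z 0.1659729715473317 err 0.0007127029439552803 angle 0.9323139188688386
mid 202 165 bx 0.05044774539846177 by 0.00391364214280526 z 0.16582358646945225 err 0.002038413209868968 angle 0.9345946099919709
right 155 152 bx 0.048913295159270495 by -0.06927260281576456 z 0.16519566285806014 err 0.0010041923271370693 angle 0.9246412181471519
```

View pics/end.png

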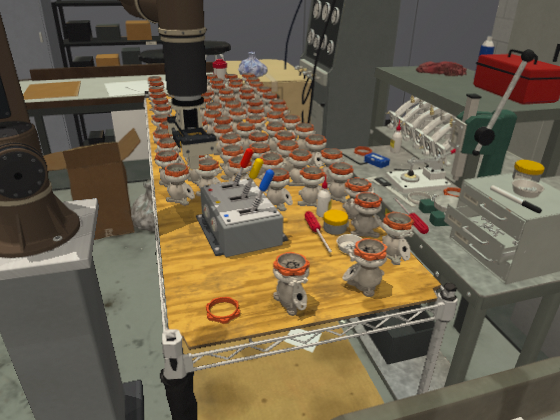

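All three levers (red (246,158), yellow (256,168), blue (265,181)) lean back in parallel at home. The bystanders are where they were and the arm is clear.

```bash
python3 -c "from plant import *; print(close_job())"
```

```text
the job is handed in; nothing more can be done
None
```

All three levers are home against their back stops, thrown in the order blue, yellow, red; the bystanders look undisturbed in the last picture, and the job was handed in at about 23 s with no verdict returned.

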